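# Third hand at the soldering bench: hold a heatsink against two power transistors

## Task

Lift the wide silver heatsink out of the blue tray and stand it on the green circuit board in its printed outline, flat face towards the two upright black power transistors and centred on them. Then slide it up against their backs and keep pressing it squarely against both, gently and steadily with about 10 N in all (about 5 N on each), so that I can drive the screws; a much harder push bends their legs. Finish while still holding and pressing it there, foot flat on the board, and leave everything else on the bench where it is.

Things in the scene. Friction and masses are not known exactly. Their poses are not given: they have to be found in the camera images.
- wide_heatsink_mid (a point): Wide heatsink: bare silver aluminium, 64 mm wide (its y), 26 deep (x), 45 tall (z), about 85 g, standing upright in the tray. This point is its centre, 22.5 mm above its foot. +x points out of its flat mounting face, vertical fins on the -x side. Its two narrow ends (+y, -y) are flat, 64 mm apart: grip them from above.
- wide_heatsink_face (a point): Centre of the wide heatsink's flat mounting face, 13 mm in +x from its centre and 22.5 mm above its foot; axes as the heatsink's.
- board_holder: Fixed vice with level green board, 100 (its x) by 160 mm (y), board top at z = 40 mm; origin on the bench below the board's middle. Transistor backs: plane x = 5, facing -x, at y = +-16. The heatsink belongs on their -x side, flat face +x, centred on y = 0 in the white outline, pressed to +x. Board clear for x = -36 to 5; parts 20 mm tall at x = 24 to 48; jaws at y = +-80 to 93, 5 mm higher.
- transistor_a: Power transistor: black upright package 16 mm wide, 21 tall, 5 thick, on three thin legs, top 25 mm above the board. Origin: centre of its flat back (metal pad, facing the holder's -x), 14.5 mm above the board, at x = 5, y = 16 mm of the holder; axes as the holder's. The springy legs let it yield straight back in +x, upright, by 0.25 mm per newton, and spring back.
- transistor_b: The second, equal transistor at x = 5, y = -16 mm of the holder; origin, axes and springiness as the first.
- tray: Shallow blue plastic tray fixed to the bench, 170 mm (its x) by 280 mm (its y), lip 13 mm high, floor 3 mm thick; the two heatsinks stand on its floor about 140 mm apart along its y. Origin: centre of its underside on the bench.
- narrow_heatsink_mid (a point): Bystander: narrow black heatsink, 36 mm wide (its y) by 26 mm deep by 45 mm tall, standing in the same tray; this point is its centre, half-way up. Stays there.
- screwdriver: Bystander: screwdriver, 170 mm long, lying on the bench beyond the board holder. Origin on its underside.
- solder_reel: Bystander: reel of solder, 54 mm across and 41 mm tall, standing on its flange beyond the tray. Origin: centre of its underside.
- flux_bottle: Bystander: small amber bottle with a red cap, 34 mm across and 75 mm tall, standing beyond the tray. Origin: centre of its underside.
There are look-alikes about, which are no part of the job. What is meant by the board_holder is not yellow, and is the smaller of those in its own colour.

How it is judged:
By the outcome, as a careful person would: the job done as asked, in the order asked, and still so for the second after the job is handed in, while the arm keeps its last pose, push and grip.
It also fails if it takes over 58 s, if anything falls off the work surface, if the arm or the gripper's body presses on something with over 40 N, if the wrist force passes 120 N, or if a joint passes its speed limit or range.

## Robot

A 6-joint arm with a two-finger parallel gripper is mounted at the origin on the work surface. World frame = base frame: x ahead of the robot, y to its left, z up, the work surface at z = 0. Lengths are in m, angles in rad, forces in N, time in s.
With the tool pointing down it reaches from about 0.275 to 0.825 m from the base axis. Payload 4.9 kg.
Tool frame: the origin (TCP) lies midway between the tips of the shut fingers; the grasp point (between the pads) lies 19 mm behind it (grip_point_offset is the distance from the TCP to the grasp point, in m); z points along the fingers, y is the line along which they close (so a half turn about z gives the same grasp; the last joint's range is limited). The gripper opens to 85 mm and grips with 20 to 120 N. Pads are 22 mm wide; open, the fingers measure 114 mm over their backs; the gripper's body (76 mm by 85 mm) begins 54 mm behind the grasp point. The pads swing forward as they close: fully open they stand 13 mm farther back than shut.
Start: joints at [1.165, 0.326, -0.193, 1.052, 0, 1.437], TCP at [0.148, 0.53, 0.231] pointing down, gripper open.
Joint ranges: [-2.65, 2.65], [-0.97, 1.79], [-1.3, 1.35], [-1.93, 2.1], [-1.47, 1.37], [-3.14, 3.14]. Speed limits (rad/s): [2.57, 2.57, 3.14, 3.14, 3.14, 3.14].

## Interface

Orientations are given as a rotation vector (axis times angle).
In Python, from cell import * gives the robot as it stands. Calls block until the motion is done:
- movep(position, orientation): joint-space move of the TCP to a pose.
- move_l(position, velocity=0.15, rot=None, until_force=None): straight line of the TCP; rot=None keeps the orientation; velocity is the mean speed in m/s. With until_force (N) it stops when the force on the tool has changed by that much, and returns True; else False.
- set_joints(angles): joint-space move.
- let_go() and grab(newtons=None): open the fingers fully, or close them until they stop; newtons is the grip in N (None keeps the last).
- sleep(seconds).
- ik(position, orientation): joint angles nearest the present ones, or None.
- get_state(): the state.
- grab_frame(name): name is "scene" or "top"; returns a dict with "img" (480x640x3 uint8, red, green, blue), "fx", "fy", "cx", "cy" (pixels), "cam_to_world" (4x4, takes a point from camera to world coordinates). Camera axes: x right, y down, z forward; pixel columns grow to the right and rows downward; lengths in m; the calibration is good to about 2 mm. A picture is of the moment at which its call begins. There is no depth.
A pose or a line that the arm cannot do raises MotionError and nothing moves.
- sign_off(): hands the job in; it is judged then, once.
Trained networks look in the newest picture that a camera, given by its name, has taken for a name from the list of things; names that differ only in an ending like _2 or _b are one class to them, and where a whole thing is asked for, a point or a joint stands for the part that bears it (a point fixed in the world has none). Each returns a list of dicts, best first, with "score" (0 to 1); they miss things now and then, are a little off and sometimes report something else, mostly with a low value. They report only what shows in the picture. A call takes as long as a camera call. They do not tell look-alikes from the thing itself.
- spot_in(camera, name): "centre" ([column, row] in pixels, amid what is visible of it).
- silhouettes(camera, name): "mask" (480x640 bool, what is visible of it) and "centre" ([column, row] in pixels, amid what is visible of it).
- tip_of(camera, name): "centre" ([column, row] in pixels: a listed point, or the origin of a listed thing).
The state is a dict: "clock": time; "q": joint angles; "joint_velocities": joint speeds; "tau": joint torques, N m; "position": TCP position; "eef_rot": TCP orientation; "contact_force": force on the tool from outside, world axes, zero at the start; "wrist_torque": the same for the moment, N m; "finger_gap": opening from 0.0 (shut) to 1.0 (fully open); "grasp_force": force on a finger pad.
Only numpy, scipy, OpenCV 4.12 (cv2) and the standard library are available. Lean on these libraries where they do the work, as an engineer would, in place of code of your own. Each camera call takes 0.05 s, during which the arm holds its last target. There are 200 camera calls.

## Working session

There is one attempt and no reset: what is moved stays moved. The work goes in short steps, each a Python script; the robot and the scene stay as the last script left them, time stands still between calls to the robot, and variables do not carry over. Pictures are saved under pics/ and viewed, at most 10 in all, crops included, and the job is handed in when it is done.

```bash
ls; mkdir -p pics
python3 - <<'E'
from cell import *
import cv2,numpy as np
for c in("scene","top"):
    f=grab_frame(c); cv2.imwrite(f"pics/{c}0.png",f["img"][:,:,::-1])
    print(c,f["fx"],f["cx"],f["cy"],np.round(f["cam_to_world"],3).tolist())
    for n in("wide_heatsink_mid","wide_heatsink_face","board_holder","transistor_a","tray","narrow_heatsink_mid"):
        print(n,[(np.round(d["centre"],1).tolist(),round(d["score"],2)) for d in tip_of(c,n)])
print(get_state())
E
```

```text
pics
scene 477.5374327190337 331.94095268346393 241.14944322641472 [[-0.235, 0.671, -0.703, 1.298], [0.972, 0.176, -0.157, 0.067], [0.018, -0.72, -0.693, 0.83], [0.0, 0.0, 0.0, 1.0]]
wide_heatsink_mid [([501.1, 303.2], 0.58)]
wide_heatsink_face [([498.0, 303.8], 0.63), ([245.5, 308.3], 0.17)]
board_holder [([164.6, 243.5], 0.84), ([298.7, 193.1], 0.81), ([266.8, 263.0], 0.74), ([467.2, 297.9], 0.63)]
transistor_a [([166.5, 227.0], 0.53), ([258.6, 247.8], 0.47), ([270.8, 247.0], 0.45), ([310.1, 177.3], 0.44), ([149.5, 226.8], 0.36), ([498.2, 303.3], 0.22)]
tray [([466.7, 299.0], 0.9)]
narrow_heatsink_mid [([432.6, 281.8], 0.94)]
top 514.8021299269556 326.6409400285695 232.61490298533002 [[-0.03, -0.983, 0.184, 0.269], [-1.0, 0.031, 0.003, -0.104], [-0.008, -0.183, -0.983, 1.379], [0.0, 0.0, 0.0, 1.0]]
wide_heatsink_mid []
wide_heatsink_face [([180.4, 215.2], 0.65)]
board_holder [([384.3, 313.9], 0.88), ([482.4, 215.2], 0.85), ([382.7, 219.6], 0.61), ([181.9, 218.3], 0.4)]
transistor_a [([394.9, 203.8], 0.55), ([398.4, 311.1], 0.52), ([483.6, 208.2], 0.47), ([493.1, 209.1], 0.46), ([378.6, 313.0], 0.45), ([378.1, 208.7], 0.39)]
tray [([210.4, 224.3], 0.69)]
narrow_heatsink_mid [([238.8, 221.9], 0.57)]
{'clock': 0.7, 'q': array([ 1.16481882e+00,  3.26214224e-01, -1.92586041e-01,  1.05203023e+00,
       -1.83970636e-05,  1.43663402e+00]), 'joint_velocities': array([ 0.00160722, -0.00016429,  0.00194601,  0.00177047, -0.00030011,
       -0.00130181]), 'tau': array([-9.83906921e-05, -4.43198705e+01,  2.62712735e+01,  7.35527337e-04,
        2.75387674e-05,  3.19097794e-06]), 'position': array([0.14764273, 0.52982341, 0.23127839]), 'eef_rot': array([ 4.25651963e-01,  3.11261477e+00, -5.94403620e-05]), 'contact_force': array([-0.47375669,  0.0485722 , -0.46479052]), 'wrist_torque': array([-0.00419851,  0.00888597,  0.03768403]), 'grasp_force': 0.0, 'finger_gap': 1.001106309775509}
```

View pics/scene0.png

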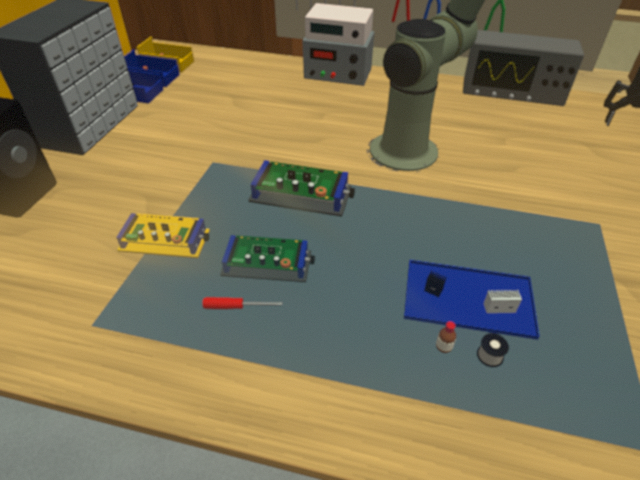

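View pics/top0.png

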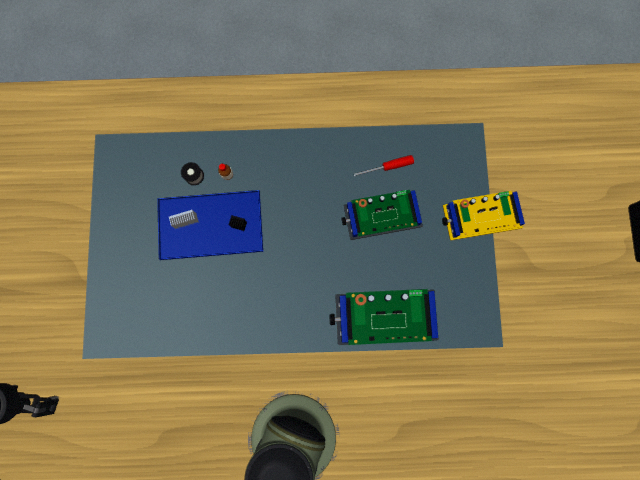

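The top view shows the target as the smaller green board at about (383,215): white outline on the robot side, transistors beyond it. The tray is at (210,225), with the silver heatsink at (183,218). In the scene view the heatsink's holed flat face points away from the robot (+x). I'll zoom in next.

```bash
cat > h.py <<'E'
from cell import *
import cv2,numpy as np
from scipy.spatial.transform import Rotation as R
def ray(f,px,z):
    T=f["cam_to_world"];d=T[:3,:3]@np.array([(px[0]-f["cx"])/f["fx"],(px[1]-f["cy"])/f["fy"],1.])
    o=T[:3,3];return o+d*(z-o[2])/d[2]
def proj(f,P):
    T=f["cam_to_world"];c=(np.atleast_2d(P)-T[:3,3])@T[:3,:3]
    return np.c_[f["fx"]*c[:,0]/c[:,2]+f["cx"],f["fy"]*c[:,1]/c[:,2]+f["cy"]]
def down(yaw): # tool z down, tool y along direction yaw+90deg (world)
    y=np.array([-np.sin(yaw),np.cos(yaw),0]);z=np.array([0,0,-1.]);return R.from_matrix(np.c_[np.cross(y,z),y,z]).as_rotvec()
E
python3 - <<'E'
from h import *
out=[]
for c,bs in(("top",(145,180,130,90)),("scene",(215,225,110,60))):
    pass
f=grab_frame("top");g=grab_frame("scene")
def crop(f,x,y,w,h,s): return cv2.resize(np.ascontiguousarray(f["img"][y:y+h,x:x+w,::-1]),None,fx=s,fy=s,interpolation=cv2.INTER_CUBIC)
a=np.hstack([crop(f,335,180,100,65,4),crop(f,155,190,100,65,4)])
b=np.hstack([crop(g,215,225,100,65,4),crop(g,455,270,100,65,4)])
cv2.imwrite("pics/crop.png",np.vstack([a,b]))
for f,c in((f,"top"),(g,"scene")):
  for n in("board_holder","wide_heatsink_mid","tray"):
    for d in silhouettes(c,n):
      m=d["mask"].astype(np.uint8); p=cv2.findContours(m,0,2)[0]
      if p: print(c,n,round(d["score"],2),np.round(d["centre"],1),m.sum(),cv2.boundingRect(m),np.round(np.array(cv2.minAreaRect(np.vstack(p))[1]),1),round(cv2.minAreaRect(np.vstack(p))[2],1))
E
```

```text
top board_holder 0.96 [384.9 314.3] 5251 (329, 289, 109, 56) [ 52.9 107.7] 87.4
top board_holder 0.7 [382.6 217.6] 2846 (342, 190, 80, 50) [39.4 77.4] 79.2
top board_holder 0.65 [481.5 212. ] 2950 (442, 191, 83, 49) [39.  81.4] 80.5
top board_holder 0.33 [238.3 219.1] 213 (229, 215, 18, 16) [17.7 12.6] 18.4
top wide_heatsink_mid 0.56 [182.3 218.5] 361 (169, 210, 29, 18) [13.7 27.5] 74.7
top tray 0.67 [212.4 225. ] 6005 (157, 190, 107, 70) [ 63.9 107. ] 85.2
scene board_holder 0.88 [163.8 236.7] 3355 (116, 214, 93, 44) [91.9 40.1] 4.5
scene board_holder 0.86 [301.2 188. ] 4200 (249, 160, 106, 56) [103.3  45.5] 7.9
scene board_holder 0.49 [223.7 306.1] 471 (203, 298, 75, 13) [74. 12.] 0.0
scene board_holder 0.31 [498.4 300.8] 704 (484, 291, 37, 22) [21. 36.] 90.0
scene wide_heatsink_mid 0.59 [500.4 301.1] 759 (484, 290, 37, 23) [22. 36.] 90.0
scene tray 0.82 [466.7 300.6] 6805 (403, 260, 136, 80) [139.7  62. ] 8.7
```

View pics/crop.png

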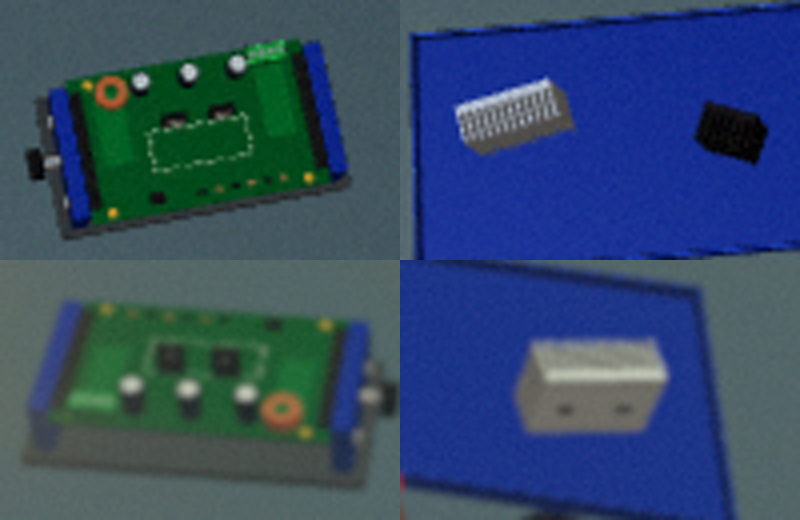

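The zoom confirms the poses: outline, transistors and heatsink corners are all readable, and the flat face with its two holes is on +x. I'll fit both poses by least squares over both cameras.

```bash
cat > fit.py <<'E'
from h import *
from scipy.optimize import least_squares
f=grab_frame("top");g=grab_frame("scene")
def px(o,l): return (np.array(l,float)+.5)/4-.5+o
def W(p,L,z0): c,s=np.cos(p[2]),np.sin(p[2]);L=np.array(L,float);return np.c_[p[0]+c*L[:,0]-s*L[:,1],p[1]+s*L[:,0]+c*L[:,1],L[:,2]+z0]
# heatsink
a,b=.013,.032
Lt=[[a,b,.045],[a,-b,.045],[-a,b,0],[-a,-b,0]];pt=px((155,190),np.array([[457,105],[548,79],[483,154],[575,127]])-(400,0))
Ls=[[a,-b,.045],[a,b,.045],[-a,-b,.045],[-a,b,.045],[a,-b,0],[a,b,0]];ps=px((455,270),np.array([[547,382],[667,378],[530,340],[655,338],[527,433],[645,432]])-(400,260))
res=lambda p,i:[(proj(f,W(p,Lt,.003))-pt).ravel(),(proj(g,W(p,Ls,.003))-ps).ravel()][i]
x0=ray(f,(183,218),.025);x0[2]=.26
for nm,fn in(("both",lambda p:np.r_[res(p,0),res(p,1)]),("top",lambda p:res(p,0)),("scene",lambda p:res(p,1))):
    r=least_squares(fn,x0,x_scale=.01,loss="soft_l1");print("sink",nm,np.round(r.x,4),"rms",np.sqrt(np.mean(fn(r.x)**2)).round(2))
# board: p=x,y,yaw,half depth,half width of outline,outline x,hole a,hole b
def M(p):
    h,w,ox,ha,hb=p[3:]
    return [[ox+h,w,0],[ox+h,-w,0],[ox-h,-w,0],[ox-h,w,0],[ha,hb,0],[-ha,-hb,0],[-ha,hb,0]]
bt=px((335,180),[[149,128],[247,114],[252,154],[154,171],[88,86],[308,177],[113,212]])
def Ms(p):
    m=M(p);return [m[2],m[3],m[0],m[1],m[5],m[6],m[4]]
bs=px((215,225),np.array([[150,342],[266,347],[264,380],[146,377],[107,308],[325,325],[306,433]])-(0,260))
rb=lambda p,i:[(proj(f,W(p,M(p),.04))-bt).ravel(),(proj(g,W(p,Ms(p),.04))-bs).ravel()][i]
x0=np.r_[ray(f,(384.5,214),.04)[:2],.15,.014,.033,-.008,.044,.07]
for nm,fn in(("both",lambda p:np.r_[rb(p,0),rb(p,1)]),("top",lambda p:rb(p,0)),("scene",lambda p:rb(p,1))):
    r=least_squares(fn,x0,x_scale=.01,loss="soft_l1");print("board",nm,np.round(r.x,4),"rms",np.sqrt(np.mean(fn(r.x)**2)).round(2))
E
python3 fit.py
```

```text
sink both [0.5712 0.2846 0.2653] rms 0.49
sink top [0.5715 0.2838 0.2562] rms 0.27
sink scene [0.5708 0.285  0.2674] rms 0.53
board both [ 0.5694 -0.2542  0.1551  0.0139  0.0337 -0.0072  0.044   0.066 ] rms 0.57
board top [ 0.5684 -0.2551  0.1404  0.0141  0.0331 -0.0071  0.0433  0.0661] rms 0.27
board scene [ 0.5711 -0.2528  0.1786  0.0136  0.0343 -0.0073  0.0451  0.0653] rms 0.44
```

Run:
```python
from h import *
f=grab_frame("top")
d=[x for x in silhouettes("top","tray")][0]
c=np.vstack(cv2.findContours(d["mask"].astype(np.uint8),0,2)[0])
b=cv2.boxPoints(cv2.minAreaRect(c)); print("tray",[np.round(ray(f,p,.013)[:2],3).tolist() for p in b])
y=.262
for s in(-1,1): print("finger back",np.round(np.array([.5712,.2846])+s*.057*np.array([-np.sin(y),np.cos(y)]),3))
for yy in(y,y+np.pi,.155,.155+np.pi):
  P=[.5712,.2846,.1] if yy in(y,y+np.pi) else [.56,-.255,.15]
  for z in (P[2],.005 if P[1]>0 else .04): print(yy,z,ik([P[0],P[1],z],down(yy)))
# long green edges in top view -> yaw
def yaw(f,cols,r0,r1,z):
    hsv=cv2.cvtColor(f["img"],cv2.COLOR_RGB2HSV).astype(float);I=f["img"].astype(float);e=I[:,:,1]-.5*I[:,:,0]-.5*I[:,:,2]
    for name in("first","last"):
        pts=[]
        for cc in cols:
            v=cv2.GaussianBlur(e[r0:r1,cc].reshape(-1,1),(1,3),0).ravel();t=25
            k=[i for i in range(len(v)-1) if (v[i]<t)!=(v[i+1]<t)]
            if len(k)<2: continue
            i=k[0] if name=="first" else k[-1]
            pts.append([cc,r0+i+(t-v[i])/(v[i+1]-v[i])])
        pts=np.array(pts,np.float32);l=cv2.fitLine(pts,cv2.DIST_HUBER,0,.01,.01).ravel()
        n=np.array([-l[1],l[0]]);rs=(pts-l[2:])@n
        A=ray(f,l[2:]-20*l[:2],z);B=ray(f,l[2:]+20*l[:2],z);v=(B-A)[:2];v*=np.sign(v[1])
        print(name,len(pts),"yaw",round(np.arctan2(-v[0],v[1]),4),"std",rs.std().round(2),"mid",((A+B)/2).round(4))
yaw(f,range(360,412),180,245,.04)
g=grab_frame("scene"); yaw(g,range(236,298),225,285,.04)
```

```text
tray [[0.635, 0.37], [0.65, 0.082], [0.476, 0.069], [0.462, 0.351]]
finger back [0.586 0.23 ]
finger back [0.556 0.34 ]
0.262 0.1 [ 0.34665989  0.592592   -0.12016912  0.85803521  0.          0.08465989]
0.262 0.005 [ 0.34665989  0.70204654 -0.19846937  0.67028041  0.          0.08465989]
3.403592653589793 0.1 [ 3.46659894e-01  5.92591997e-01 -1.20169122e-01  8.58035208e-01
  4.44089210e-16 -3.05693276e+00]
3.403592653589793 0.005 [ 3.46659894e-01  7.02046541e-01 -1.98469374e-01  6.70280412e-01
  4.44089210e-16 -3.05693276e+00]
0.155 0.15 [-0.54719862  0.50644665 -0.13045982  0.93388985  0.         -0.70219862]
0.155 0.04 [-0.54719862  0.62359071 -0.2436615   0.70354412  0.         -0.70219862]
3.296592653589793 0.15 [-5.47198617e-01  5.06446653e-01 -1.30459820e-01  9.33889853e-01
  4.44089210e-16  2.43939404e+00]
3.296592653589793 0.04 [-5.47198617e-01  6.23590712e-01 -2.43661496e-01  7.03544119e-01
  4.44089210e-16  2.43939404e+00]
first 52 yaw 0.1767 std 4.0 mid [ 0.624 -0.276  0.04 ]
last 52 yaw 0.1518 std 0.07 mid [ 0.5151 -0.2374  0.04  ]
first 62 yaw 0.1648 std 1.46 mid [ 0.5231 -0.2746  0.04  ]
last 62 yaw 0.1449 std 3.64 mid [ 0.6186 -0.2409  0.04  ]
```

Run:
```python
from h import *
r=down(.262);x,y=.5712,.2846
movep([x,y,.13],r)
print(move_l([x,y,.005],.12,until_force=8)); print(get_state()["position"])
print(grab(50)); sleep(.2)
s=get_state();print(s["clock"],s["position"],s["finger_gap"],s["grasp_force"],s["contact_force"].round(2))
move_l([x,y,.13],.12); sleep(.2)
s=get_state();print(s["clock"],s["position"],s["finger_gap"],s["grasp_force"],s["contact_force"].round(2),s["wrist_torque"].round(3))
f=grab_frame("top");g=grab_frame("scene")
p=proj(f,[[x,y,.15]])[0].astype(int);q=proj(g,[[x,y,.15]])[0].astype(int)
def crop(f,c): return cv2.resize(np.ascontiguousarray(f["img"][c[1]-45:c[1]+45,c[0]-50:c[0]+50,::-1]),None,fx=4,fy=4,interpolation=cv2.INTER_CUBIC)
print(p,q);cv2.imwrite("pics/held.png",np.hstack([crop(f,p),crop(g,q)]))
```

```text
False
[0.57192661 0.28487952 0.00587767]
False
4.8917 [0.57214175 0.28494644 0.00612415] 0.7424862806012845 55.96525490283966 [-0.87 -0.32  5.45]
6.2833 [0.57076655 0.28440308 0.12915538] 0.7434512809396683 55.59292495250702 [-0.5   0.11 -1.62] [ 0.052 -0.035 -0.022]
[169 208] [518 261]
```

View pics/held.png

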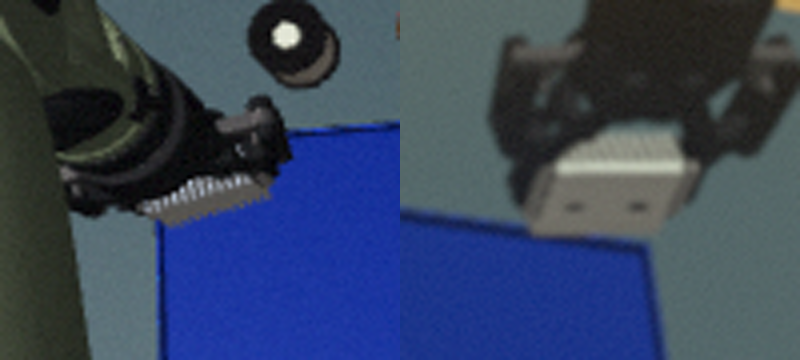

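The heatsink is held squarely by its ends, with the foot 3 mm below the TCP. Next I'll carry it over and lower it just short of the transistors.

```bash
cat >> h.py <<'E'
YB=.152;B0=np.array([.5694,-.2542])
ex=np.array([np.cos(YB),np.sin(YB)]);ey=np.array([-ex[1],ex[0]])
def bw(x,y,z): return [*(B0+x*ex+y*ey),z]
def st():
    s=get_state();d=s["position"][:2]-B0;F=s["contact_force"];T=s["wrist_torque"]
    yaw=R.from_rotvec(s["eef_rot"]).as_matrix()[:,1];
    print("t",round(s["clock"],2),"bx,by mm",(1e3*d@ex).round(2),(1e3*d@ey).round(2),"z",(1e3*s["position"][2]).round(2),"yaw",np.arctan2(-yaw[0],yaw[1]).round(4),"Fb",(F[:2]@ex).round(2),(F[:2]@ey).round(2),F[2].round(2),"T",T.round(3),"grip",s["grasp_force"].round(1));return s
E
python3 - <<'E'
from h import *
r=down(YB)
movep(bw(-.0125,0,.13),r); sleep(.2); st()
move_l(bw(-.0125,0,.056),.1); sleep(.3); st()
print(move_l(bw(-.0125,0,.0405),.015,until_force=3)); st(); sleep(.2);st()
f=grab_frame("top");g=grab_frame("scene")
def crop(f,c,w,h,s): return cv2.resize(np.ascontiguousarray(f["img"][c[1]-h:c[1]+h,c[0]-w:c[0]+w,::-1]),None,fx=s,fy=s,interpolation=cv2.INTER_CUBIC)
print(proj(g,[bw(0,0,.05)]),proj(f,[bw(0,0,.05)]))
cv2.imwrite("pics/on.png",np.hstack([crop(f,(383,212),45,35,4),crop(g,(266,250),45,35,4)]))
E
```

```text
Traceback (most recent call last):
  File "h.py", line 18, in st
    print("t",round(s["clock"],2),"bx,by mm",(1e3*d@ex).round(2),(1e3*d@ey).round(2),"z",(1e3*s["position"][2]).round(2),"yaw",np.arctan2(-yaw[0],yaw[1]).round(4),"Fb",(F[:2]@ex).round(2),(F[:2]@ey).round(2),F[2].round(2),"T",T.round(3),"grip",s["grasp_force"].round(1));return s
                                                                                                                                                                                                                                                    ^^^^^^^^^^^^^^^^^^^^^^
AttributeError: 'float' object has no attribute 'round'
```

```bash
sed -i 's/s\["grasp_force"\].round(1)/round(s["grasp_force"],1)/' h.py
python3 - <<'E'
from h import *
r=down(YB)
st()
move_l(bw(-.0125,0,.056),.1); sleep(.3); st()
print(move_l(bw(-.0125,0,.0405),.015,until_force=3)); st(); sleep(.2);st()
f=grab_frame("top");g=grab_frame("scene")
def crop(f,c,w,h,s): return cv2.resize(np.ascontiguousarray(f["img"][c[1]-h:c[1]+h,c[0]-w:c[0]+w,::-1]),None,fx=s,fy=s,interpolation=cv2.INTER_CUBIC)
print(proj(g,[bw(0,0,.05)]),proj(f,[bw(0,0,.05)]))
cv2.imwrite("pics/on.png",np.hstack([crop(f,(383,212),45,35,4),crop(g,(266,250),45,35,4)]))
E
```

```text
t 8.53 bx,by mm -11.95 0.8 z 130.03 yaw 0.1535 Fb 0.07 0.74 -0.45 T [-0.006 -0.05   0.006] grip 55.6
t 9.72 bx,by mm -12.22 -0.25 z 56.59 yaw 0.152 Fb 0.1 0.45 -0.86 T [-0.061 -0.049  0.024] grip 55.6
True
t 10.53 bx,by mm -12.66 0.1 z 43.1 yaw 0.152 Fb 0.49 -0.3 4.77 T [ 0.008  0.048 -0.03 ] grip 55.9
t 10.72 bx,by mm -12.6 0.12 z 43.14 yaw 0.1521 Fb 0.57 0.9 4.82 T [-0.015 -0.035 -0.001] grip 55.9
[[264.97237528 248.47633744]] [[384.20593162 211.31518526]]
```

View pics/on.png

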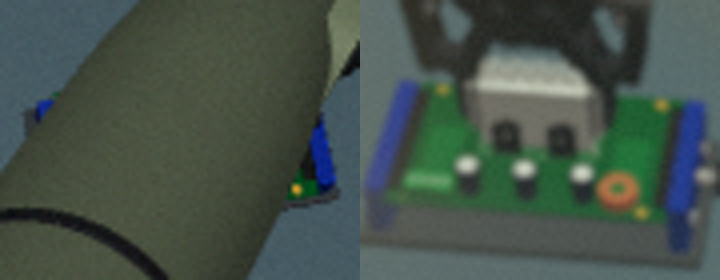

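Run:
```python
from h import *
g=grab_frame("scene")
x0,y0,s=232,230,11
im=cv2.resize(np.ascontiguousarray(g["img"][y0:y0+45,x0:x0+70,::-1]),None,fx=s,fy=s,interpolation=cv2.INTER_CUBIC)
def U(P): return ((proj(g,P)+.5-(x0,y0))*s-.5).round(0)
# transistor front rect centre (front x=10), body from 4 to 25 above board ; sink face corners at present
for n,y in(("a",.016),("b",-.016)): print(n,"front top corners",U([bw(.010,y+.008,.065),bw(.010,y-.008,.065)]).tolist(),"bottom",U([bw(.010,y+.008,.044),bw(.010,y-.008,.044)]).tolist())
fx=-.0126+.013
print("sink top",U([bw(fx,.032,.085),bw(fx,-.032,.085)]).tolist(),"bot",U([bw(fx,.032,.04),bw(fx,-.032,.04)]).tolist())
cv2.imwrite("pics/z.png",im)
```

```text
a front top corners [[468.0, 199.0], [391.0, 193.0]] bottom [[475.0, 270.0], [399.0, 265.0]]
b front top corners [[315.0, 188.0], [238.0, 182.0]] bottom [[323.0, 259.0], [248.0, 254.0]]
sink top [[508.0, 100.0], [200.0, 78.0]] bot [[521.0, 254.0], [222.0, 232.0]]
```

View pics/z.png

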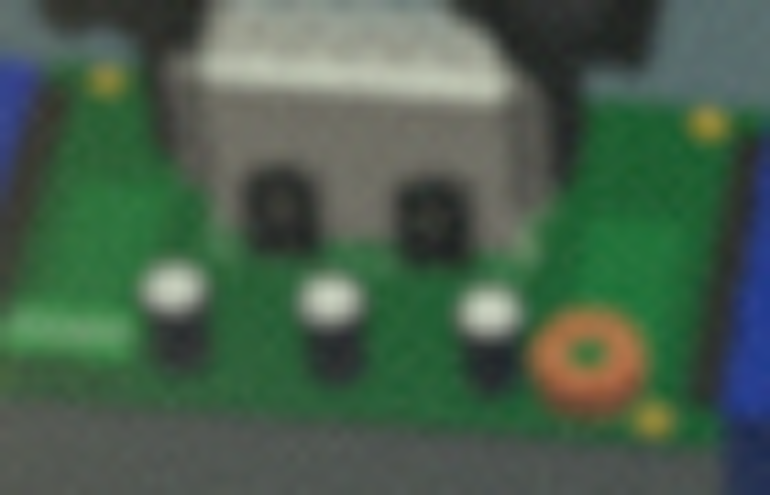

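The image matches the model: transistor centres at (281,210) and (434,218) in the crop, sink top edge at 203–510. The sink is therefore centred within about 0.5 mm. Now I'll slide it in fine steps and watch force and torque.

Run:
```python
from h import *
for z in(.0428,.0431): 
    move_l(bw(-.0125,0,z),.02); sleep(.25); print(z); s=st()
for x in(-.0115,-.0105,-.0095,-.009,-.0085,-.008):
    move_l(bw(x,0,z),.01); sleep(.25); s=st()
    if -(s["contact_force"][:2]@ex)>5: break
```

```text
0.0428
t 11.38 bx,by mm -12.45 -0.04 z 43.15 yaw 0.152 Fb -0.59 1.76 5.27 T [0.087 0.262 0.021] grip 56.1
0.0431
t 11.88 bx,by mm -12.45 -0.04 z 43.16 yaw 0.152 Fb -0.83 0.56 5.18 T [ 0.048  0.068 -0.063] grip 55.8
t 12.38 bx,by mm -12.31 -0.01 z 43.14 yaw 0.1516 Fb -2.92 0.29 5.58 T [-0.056  0.599 -0.016] grip 56.4
t 12.88 bx,by mm -11.62 -0.07 z 43.19 yaw 0.1515 Fb -4.34 0.88 5.72 T [-0.137  0.823 -0.063] grip 56.3
t 13.38 bx,by mm -10.72 -0.09 z 43.15 yaw 0.1514 Fb -4.38 0.27 6.33 T [-0.064  0.827 -0.054] grip 56.3
t 13.88 bx,by mm -10.37 -0.09 z 43.16 yaw 0.1514 Fb -4.55 0.41 7.88 T [-0.097  0.925 -0.026] grip 56.3
t 14.38 bx,by mm -9.85 -0.13 z 43.17 yaw 0.1514 Fb -4.64 0.78 6.45 T [-0.077  0.953 -0.082] grip 56.3
t 14.88 bx,by mm -9.37 -0.16 z 43.19 yaw 0.1513 Fb -4.01 -0.04 6.47 T [-0.136  0.944 -0.065] grip 56.3
```

Run:
```python
from h import *
for z in(.0437,.0442,.0447,.0452):
    move_l(bw(-.009,0,z),.02); sleep(.3); print(z); s=st()
    if s["contact_force"][2]<1.5: break
```

```text
0.0437
t 15.43 bx,by mm -8.93 0.14 z 43.43 yaw 0.1522 Fb -0.69 -0.08 -1.03 T [-0.015 -0.017 -0.031] grip 55.5
```

Run:
```python
from h import *
for z in(.0435,.0434,.0433,.0432):
    move_l(bw(-.009,0,z),.02); sleep(.3); print(z); s=st()
    if s["contact_force"][2]>0: break
for x in(-.0085,-.008,-.0075,-.007):
    move_l(bw(x,0,z),.01); sleep(.3); s=st()
    if -(s["contact_force"][:2]@ex)>6: break
```

```text
0.0435
t 15.97 bx,by mm -8.99 -0.02 z 43.54 yaw 0.152 Fb -0.46 0.57 -1.25 T [0.006 0.01  0.012] grip 55.5
0.0434
t 16.52 bx,by mm -8.98 0.0 z 43.4 yaw 0.152 Fb -0.43 0.37 -1.39 T [-0.076 -0.001 -0.002] grip 55.5
0.0433
t 17.07 bx,by mm -8.98 -0.01 z 43.31 yaw 0.152 Fb -0.0 -0.17 -0.62 T [ 0.009 -0.028  0.019] grip 55.5
0.0432
t 17.62 bx,by mm -8.97 -0.01 z 43.21 yaw 0.152 Fb 0.28 0.38 -0.78 T [-0.005 -0.035 -0.001] grip 55.5
t 18.18 bx,by mm -8.47 0.0 z 43.21 yaw 0.152 Fb 0.31 0.26 -1.18 T [-0.022 -0.026 -0.033] grip 55.5
t 18.73 bx,by mm -7.94 -0.03 z 43.22 yaw 0.152 Fb -0.37 0.74 -1.1 T [-0.024 -0.037 -0.038] grip 55.5
t 19.27 bx,by mm -7.51 -0.0 z 43.2 yaw 0.152 Fb -0.34 -0.32 -0.72 T [-0.01  -0.056 -0.007] grip 55.5
t 19.82 bx,by mm -6.95 -0.01 z 43.22 yaw 0.152 Fb 0.19 0.81 -1.17 T [ 0.021  0.009 -0.004] grip 55.5
```

Run:
```python
from h import *
z=.0431
for x in np.arange(-.0067,-.002,.0003):
    move_l(bw(x,0,z),.01); sleep(.25); s=st()
    if -(s["contact_force"][:2]@ex)>5: break
```

```text
t 20.32 bx,by mm -6.88 -0.02 z 43.2 yaw 0.1519 Fb -2.77 0.85 1.91 T [-0.02   0.361 -0.061] grip 55.7
t 20.82 bx,by mm -6.52 -0.02 z 43.17 yaw 0.152 Fb -2.32 -0.36 3.34 T [-0.058  0.597 -0.025] grip 55.7
t 21.32 bx,by mm -6.43 -0.03 z 43.16 yaw 0.1518 Fb -5.18 -0.2 5.62 T [-0.071  0.918 -0.048] grip 55.9
```

Run:
```python
from h import *
z=.0432
for x in np.arange(-.0064,-.003,.0003):
    move_l(bw(x,0,z),.01); sleep(.3); s=st()
    if -(s["contact_force"][:2]@ex)>5: break
```

```text
t 21.88 bx,by mm -6.42 -0.01 z 43.15 yaw 0.152 Fb -4.48 0.01 3.55 T [-0.181  0.728 -0.05 ] grip 55.9
t 22.43 bx,by mm -6.29 -0.02 z 43.18 yaw 0.1519 Fb -5.88 -0.72 4.01 T [-0.19   0.992  0.021] grip 55.9
```

Run:
```python
from h import *
move_l(bw(-.0064,0,.0436),.01); sleep(.3); st()
move_l(bw(-.0064,0,.0433),.01); sleep(.3); st()
z=.0433
for x in np.arange(-.0061,-.003,.0003):
    move_l(bw(x,0,z),.01); sleep(.3); s=st()
    if -(s["contact_force"][:2]@ex)>4: break
```

```text
t 22.98 bx,by mm -6.36 0.09 z 43.33 yaw 0.1521 Fb -3.22 -0.7 -2.77 T [-0.245  0.384 -0.036] grip 55.4
t 23.52 bx,by mm -6.36 0.1 z 43.29 yaw 0.1521 Fb -2.24 -0.65 -2.13 T [-0.13   0.408 -0.042] grip 55.4
t 24.07 bx,by mm -6.23 0.09 z 43.25 yaw 0.152 Fb -2.32 0.53 -0.94 T [-0.076  0.551  0.075] grip 55.4
t 24.62 bx,by mm -6.0 0.09 z 43.28 yaw 0.152 Fb -4.5 0.89 -0.41 T [-0.017  0.913  0.005] grip 55.3
```

```bash
cat >> h.py <<'E'
def avg(n=10):
    A=[]
    for _ in range(n):
        s=get_state();p=s["position"];F=s["contact_force"];T=s["wrist_torque"];A.append([1e3*(p[:2]-B0)@ex,1e3*(p[:2]-B0)@ey,1e3*p[2],F[:2]@ex,F[:2]@ey,F[2],*T]);sleep(.02)
    m=np.mean(A,0);print("t",round(s["clock"],2),"bx by z",m[:3].round(2),"F",m[3:6].round(2),"T",m[6:].round(3));return m
E
python3 - <<'E'
from h import *
x=-.0058;avg()
while x<-.0035:
    move_l(bw(x,0,.0433),.01); sleep(.15); m=avg()
    if m[3]<-8.8: break
    x+=.0003
print(x)
E
```

```text
t 24.77 bx by z [-6.    0.1  43.26] F [-4.6   0.81  0.3 ] T [-0.019  0.938  0.026]
t 25.34 bx by z [-5.97  0.09 43.26] F [-4.97  0.92  0.41] T [-0.001  0.978  0.027]
t 25.91 bx by z [-5.9   0.1  43.26] F [-5.67  0.44  0.61] T [-0.021  1.113  0.038]
t 26.48 bx by z [-5.81  0.1  43.26] F [-6.62  0.56  1.34] T [-0.047  1.228  0.016]
t 27.04 bx by z [-5.74  0.11 43.26] F [-6.78  0.85  1.66] T [-0.064  1.328  0.023]
t 27.61 bx by z [-5.66  0.1  43.27] F [-7.52  0.92  2.19] T [-0.06   1.449  0.026]
t 28.18 bx by z [-5.59  0.12 43.26] F [-8.23  0.89  2.39] T [-0.094  1.579  0.039]
t 28.74 bx by z [-5.51  0.09 43.27] F [-8.58  0.73  2.93] T [-0.117  1.669  0.042]
t 29.31 bx by z [-5.44  0.11 43.27] F [-9.45  0.37  3.59] T [-0.118  1.783  0.033]
-0.0037
```

Run:
```python
from h import *
move_l(bw(-.008,0,.0433),.01); sleep(.2); m0=avg(30)
move_l(bw(-.008,0,.0433),.01,rot=down(YB+.01)); 
move_l(bw(-.0045,0,.0433),.01,rot=down(YB+.01)); sleep(.2); m=avg(20); print((m-m0)[3:].round(3)); st()
```

```text
t 30.59 bx by z [-7.910e+00 -1.000e-02  4.331e+01] F [ 0.09  0.03 -1.18] T [-0.008  0.001  0.003]
t 31.88 bx by z [-5.980e+00  3.000e-02  4.318e+01] F [-5.17 -0.12  1.81] T [-0.169  0.952 -0.036]
[-5.256 -0.151  2.989 -0.161  0.951 -0.039]
t 31.89 bx,by mm -5.96 0.02 z 43.2 yaw 0.1613 Fb -4.8 -0.2 1.8 T [-0.175  0.927 -0.073] grip 55.6
```

Run:
```python
from h import *
r=down(.1563)
move_l(bw(-.0078,0,.0433),.012,rot=r); sleep(.1)
for x in(-.0045,-.0037):
    move_l(bw(x,0,.0433),.01,rot=r); sleep(.2); m=avg(20)
move_l(bw(x,0,.0431),.01,rot=r); sleep(.2); m=avg(20)
st()
```

```text
t 33.42 bx by z [-5.96  0.05 43.2 ] F [-5.05  0.02  2.29] T [-0.185  0.965 -0.021]
t 34.2 bx by z [-5.76  0.05 43.19] F [-6.75 -0.02  3.18] T [-0.209  1.27  -0.011]
t 34.98 bx by z [-5.76  0.05 43.17] F [-7.04  0.29  4.6 ] T [-0.151  1.355 -0.018]
t 35.0 bx,by mm -5.76 0.04 z 43.2 yaw 0.1555 Fb -6.21 -0.56 4.37 T [-0.106  1.341 -0.063] grip 56.1
```

Run:
```python
from h import *
r=down(.155);x=-.0033
while x<-.0015:
    move_l(bw(x,0,.0432),.01,rot=r); sleep(.15); m=avg(12)
    if m[3]<-9.6: break
    x+=.0003 if m[3]>-9 else .00015
print(x); sleep(.5); avg(25); st()
g=grab_frame("scene");x0,y0,s=232,230,11
cv2.imwrite("pics/end.png",cv2.resize(np.ascontiguousarray(g["img"][y0:y0+45,x0:x0+70,::-1]),None,fx=s,fy=s,interpolation=cv2.INTER_CUBIC))
```

```text
t 35.58 bx by z [-5.69  0.06 43.18] F [-8.18  0.32  4.69] T [-0.186  1.481  0.006]
t 36.18 bx by z [-5.68  0.07 43.19] F [-8.6   0.31  5.5 ] T [-0.225  1.646  0.008]
t 36.78 bx by z [-5.61  0.07 43.19] F [-9.63 -0.03  5.73] T [-2.48e-01  1.77e+00  1.00e-03]
-0.0027
t 37.7 bx by z [-5.61  0.07 43.19] F [-9.36  0.17  5.76] T [-0.244  1.773  0.008]
t 37.72 bx,by mm -5.62 0.08 z 43.2 yaw 0.1539 Fb -9.61 -0.69 5.47 T [-0.282  1.769  0.075] grip 56.1
```

View pics/end.png

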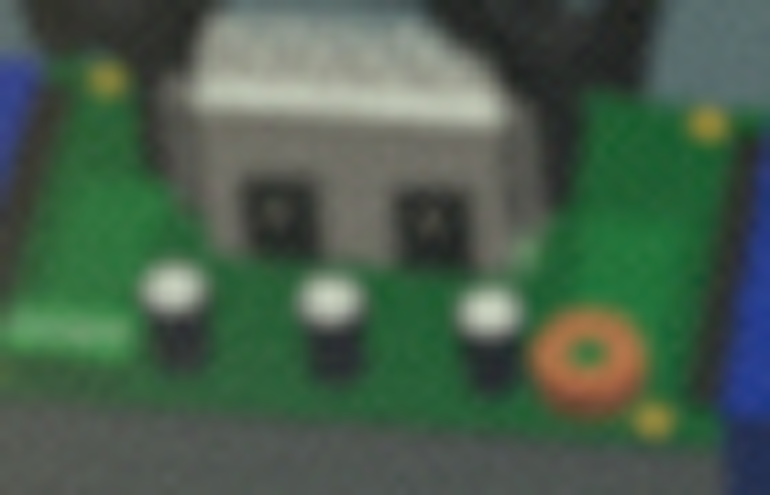

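Run:
```python
from h import *
r=down(.155);x=-.0027
move_l(bw(x,0,.0434),.01,rot=r); sleep(.2); m=avg(12)
while x<-.001 and m[0]<-5.45 and m[3]>-10.6:
    x+=.0003
    move_l(bw(x,0,.0433),.01,rot=r); sleep(.15); m=avg(12)
print(x); sleep(.4); avg(20)
g=grab_frame("scene")
print(((proj(g,[bw(.0066,.032,.085),bw(.0066,-.032,.085)])+.5-(232,230))*11-.5).round(0))
```

```text
t 38.4 bx by z [-5.61  0.08 43.19] F [-9.04 -0.21  4.26] T [-0.305  1.685  0.008]
t 39.0 bx by z [-5.58  0.08 43.19] F [-10.13  -0.35   5.52] T [-0.284  1.878  0.018]
t 39.6 bx by z [-5.48  0.08 43.19] F [-10.09  -0.25   6.28] T [-0.301  1.984 -0.01 ]
t 40.2 bx by z [-5.43  0.08 43.2 ] F [-11.13  -0.21   6.6 ] T [-3.30e-01  2.12e+00 -2.00e-03]
-0.0018000000000000004
t 40.93 bx by z [-5.42  0.08 43.2 ] F [-10.99  -0.18   6.41] T [-0.318  2.111  0.   ]
[[503. 121.]
 [194.  98.]]
```

```bash
python3 -c "
from cell import *
print(sign_off())"
```

```text
the job is handed in; nothing more can be done
None
```

The job is handed in with the wide heatsink standing in its outline, centred on the two transistors and still gripped and pressed against them: about 11 N at the wrist, of which I estimate 9–10 N reaches the transistors, shared evenly.

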